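# Seat a small-satellite side panel in its upright test fixture

### The job

Take the wide side panel with the round port out of its storage stand by its black tab and load it into the upright fixture: with its top tipped towards the fixture's open front so that it passes below the two lugs, set its lower edge down into the slot, then swing it upright under the lugs, back against the two posts. Let go and leave it standing there on the slot's floor; leave the narrow panel where it is.

Things in the scene. Friction and masses are not known exactly. Their poses are not given: they have to be found in the camera images.
- wide_panel: to load: aluminium plate 100 wide (y) x 90 high (z) x 8 mm thick (x), round dark port 52 mm across on both faces (faces alike, either may face front). Black tab on its top edge's middle, 30 wide, 10 thick, 45 mm high. Origin: centre of lower edge. 0.16 kg. Starts upright in one of two like stands, 70x124 mm, 40 mm high, edge 12 mm above the table in a slot 10 wide, 28 mm deep; lifts straight out
- narrow_panel: bystander to leave alone: same plate height, thickness and tab as the wide panel but only 64 mm wide, with two grey bars instead of the port; upright in the other stand. Origin: centre of its lower edge; axes as on the wide panel
- fixture: fixed metal fixture, base 130x160 mm. Origin: slot's middle in plan, at table height; x to the rear (posts), y along the slot, z up; open front at -x. Slot and posts lean back 8 deg. Slot floor 30 mm above the table at x=0, 12 mm wide; rear wall 6 mm behind its middle; front wall slopes 40 deg from the rear wall's line. Mouth 58 mm above the table, x -25 to +10 mm. Ends closed, 122 mm apart
- lugs (a point): midway between the two lugs, at underside height. Each juts 14 mm forward over the slot from the top of a post (posts 14 mm wide at y -42 and +42, flush with the rear wall; 70 mm free between). Undersides 102 mm from the slot floor along the lean, tops 140 mm above the table: the panel fits under with 12 mm to spare, tipped forward 15-30 deg; then rests back on the posts, 8 deg past vertical
Things that resemble listed ones, but are neither listed nor needed, are in the scene too. What is shaped like the wide_panel but orange or yellow is not meant. Leave any blue look-alike of the fixture alone.

How it is judged:
By the outcome, as a careful person would: the job done as asked, in the order asked, and still so for the second after the job is handed in, with the robot touching nothing.
It also fails if it takes over 45 s, if anything falls off the work surface, if the arm or the gripper's body presses on something with over 40 N, if the wrist force passes 120 N, or if a joint passes its speed limit or range.

### The arm

A 7-joint arm with a two-finger parallel gripper is mounted at the origin on the work surface. World frame = base frame: x ahead of the robot, y to its left, z up, the work surface at z = 0. Lengths are in m, angles in rad, forces in N, time in s.
With the tool pointing down it reaches from about 0.4 to 0.85 m from the base axis. Payload 4.5 kg.
Tool frame: the origin (TCP) lies between the finger pads; the fingertips stand 19 mm ahead of it and the grasp point (between the pads) is the TCP; z points along the fingers, y is the direction in which the jaws open and shut (so a half turn about z gives the same grasp; the last joint's range is limited). The gripper opens to 88 mm and grips with 3 to 60 N. Pads are 18 mm wide; open, the fingers measure 123 mm over their backs; the gripper's body (75 mm by 187 mm) begins 45 mm behind the grasp point.
Start: joints at [1.363, 0.689, -0.195, 1.565, 0.157, 0.902, -0.215], TCP at [0.15, -0.607, 0.258] pointing down, gripper open.
Joint ranges: [-3.01, 3.01], [-0.46, 2.08], [-1.47, 1.51], [0.13, 2.56], [-1, 4.14], [0.04, 2.09], [-2.66, 2.66]. Speed limits (rad/s): [2.57, 2.57, 3.14, 3.14, 3.14, 3.14, 3.14].

### API

Orientations are given as a unit quaternion [x, y, z, w].
In Python, from plant import status, snapshot, finish_job, cut_out, tip_of gives the robot as it stands. The module is installed in compiled form; this text tells all that it offers.
- The arm moves only by the tool carry_out, never from a script. Its arguments are lists of equal length, an entry for each row: "linear": the shift along the world's x, y, z in m, a list of three; "roll": the turn about the world's z in rad. A call has 1 to 8 rows; each row is the pose to reach, as a shift and turn from the pose measured when the call began; what a row does not reach only later rows make up. A row lasts 1/12 s, in which the tool goes at most 41.7 mm and 7.16 degrees, less where a joint would pass 70% of its speed; a pose out of reach is approached as far as the arm can. A call with a gripper value outside its range is refused whole. "gripper" is the opening, from 0 (shut) to 1 (fully open), set as the call begins (left out, the last holds). The fingers move at their own pace and stop on an object; "grip_force" is the grip in N (left out, the last holds). Time passes only in rows, so rows that repeat a pose let the fingers close. It gives the time, the measured TCP pose, the force and the opening at its end, in the units of the state.
- status.get_state(): the state, without advancing time (a new reading comes with each control period).
- snapshot(name): name is "side" or "top"; returns a dict with "img" (384x512x3 uint8, red, green, blue), "range_z" (384x512 float32, m along the optical axis (not along the pixel's ray), 0 where there is no reading), "fx", "fy", "cx", "cy" (pixels), "world_from_camera" (4x4, takes a point from camera to world coordinates). Camera axes: x right, y down, z forward; pixel columns grow to the right and rows downward; lengths in m; the calibration is good to about 2 mm. A picture is of the moment at which its call begins.
- finish_job(): hands the job in, once; it reports no verdict.
Trained networks look in a picture, given as the dict that the camera call returned (one of the last four; its "shot" number tells which), for a name from the list of things; names that differ only in an ending like _2 or _b are one class to them, and where a whole thing is asked for, a point or a joint stands for the part that bears it (a point fixed in the world has none). Each returns a list of dicts, best first, with "confidence" (0 to 1); they miss things now and then, are a little off and sometimes report something else, mostly with a low value. They report only what shows in the picture. A call takes as long as a camera call. They do not tell look-alikes from the thing itself.
- cut_out(picture, query): "region" (384x512 bool, what is visible of it) and "pixel" ([column, row] in pixels, amid what is visible of it).
- tip_of(picture, query): "pixel" ([column, row] in pixels: a listed point, or the origin of a listed thing).
The state is a dict: "clock": time; "q": joint angles; "qd": joint speeds; "joint_torque": joint torques, N m; "tool_pos": TCP position; "eef_rot": TCP orientation; "contact_force": force on the tool from outside, world axes, zero at the start; "moment": the same for the moment, N m; "opening": opening from 0.0 (shut) to 1.0 (fully open).
Only numpy, scipy, OpenCV 4.12 (cv2) and the standard library are available. Lean on these libraries where they do the work, as an engineer would, in place of code of your own. Each camera call takes 0.05 s, during which the arm holds its last target.

## Working session

There is one attempt and no reset: what is moved stays moved. The work goes in short steps, Python scripts to look and compute and a tool call to move; the robot and the scene stay as the last step left them, time stands still between calls to the robot, and variables do not carry over. Pictures are saved under pics/ and viewed, and the job is handed in when it is done.

Besides the shell and the picture viewer there is one more tool, called after "Call:" by a JSON object that holds its "fn" and its "kwargs", one argument or row to a line. carry_out: Moves the arm, as the interface text tells. Its arguments: {"type":"object","properties":{"linear":{"type":"array"},"roll":{"type":"array"},"gripper":{"type":"number"},"grip_force":{"type":"number"}},"required":["linear","roll"]}

```bash
mkdir -p pics
cat > h.py <<'E'
import numpy as np,cv2
from plant import status,snapshot,finish_job,cut_out,tip_of
def save(im,name,scale=1.5):
    o=cv2.cvtColor(im,cv2.COLOR_RGB2BGR)
    cv2.imwrite('pics/'+name,cv2.resize(o,None,fx=scale,fy=scale,interpolation=cv2.INTER_CUBIC))
def pts(p):
    z=p['range_z'];v,u=np.mgrid[0:384,0:512]
    X=np.stack([(u-p['cx'])/p['fx']*z,(v-p['cy'])/p['fy']*z,z,np.ones_like(z)],-1)
    W=X@np.array(p['world_from_camera']).T
    W=W[...,:3].copy();W[z==0]=np.nan
    return W
E
python3 - <<'E'
from h import *
np.set_printoptions(precision=4,suppress=True)
s=status.get_state();print(s)
for n in('side','top'):
    p=snapshot(n);save(p['img'],n+'0.png');np.savez(n+'0.npz',**{k:v for k,v in p.items()})
    print(n,p['fx'],p['cx'],p['cy'],np.array(p['world_from_camera']))
    for q in('wide_panel','narrow_panel','fixture','lugs'):
        print(q,[(d['pixel'],round(d['confidence'],2)) for d in tip_of(p,q)])
        if q!='lugs':print('  cut',[(d['pixel'],round(d['confidence'],2),d['region'].sum()) for d in cut_out(p,q)])
E
```

```text
{'clock': 0.0, 'q': array([ 1.3628,  0.69  , -0.1945,  1.5664,  0.1573,  0.9025, -0.2151]), 'qd': array([-0.0004, -0.0009,  0.0005, -0.0007,  0.0008,  0.0012, -0.0011]), 'joint_torque': array([  0.0003, -52.7575,  -1.2669, -15.3436,  -0.0526,   0.0066,
         0.0002]), 'tool_pos': array([ 0.1495, -0.6062,  0.2569]), 'eef_rot': array([ 0.9927,  0.1207, -0.0002, -0.0009]), 'contact_force': array([-0.9096,  0.2693, -0.1835]), 'moment': array([ 0.002 , -0.002 ,  0.0134]), 'opening': 1.0015972807046227}
side 389.29204216744097 251.23648335378317 189.90805163245358 [[ 0.9954 -0.0711  0.0646  0.4182]
 [-0.0959 -0.7752  0.6244 -0.5864]
 [ 0.0057 -0.6278 -0.7784  0.8074]
 [ 0.      0.      0.      1.    ]]
wide_panel [([254.1, 164.8], 0.71), ([294.5, 162.7], 0.7), ([208.8, 139.9], 0.58)]
  cut [([298.3, 150.4], 0.73, np.int64(269)), ([207.7, 124.4], 0.64, np.int64(301)), ([251.6, 149.5], 0.48, np.int64(229))]
narrow_panel [([284.2, 227.1], 0.56), ([257.8, 126.1], 0.53)]
  cut [([275.5, 256.8], 0.49, np.int64(3932)), ([260.1, 110.2], 0.48, np.int64(271))]
fixture [([277.4, 260.0], 0.58)]
  c
[... 175 characters left out ...]
877962606 254.1857596189314 183.74667578310755 [[ 0.012  -0.9964  0.0844  0.392 ]
 [-0.9999 -0.0115  0.0069 -0.0478]
 [-0.0059 -0.0845 -0.9964  1.4935]
 [ 0.      0.      0.      1.    ]]
wide_panel [([198.0, 194.0], 0.71), ([160.8, 222.5], 0.7), ([197.2, 153.5], 0.49)]
  cut [([192.7, 148.6], 0.72, np.int64(186)), ([158.1, 222.8], 0.53, np.int64(143)), ([195.7, 190.6], 0.51, np.int64(154))]
narrow_panel [([146.6, 178.6], 0.67)]
  cut [([143.5, 176.1], 0.57, np.int64(136))]
fixture [([285.8, 182.0], 0.89), ([368.2, 230.5], 0.67), ([290.4, 176.1], 0.41)]
  cut [([290.2, 180.5], 0.96, np.int64(1979)), ([372.9, 231.7], 0.94, np.int64(2172))]
lugs [([375.2, 224.4], 0.97), ([293.2, 176.9], 0.59)]
```

View pics/side0.png

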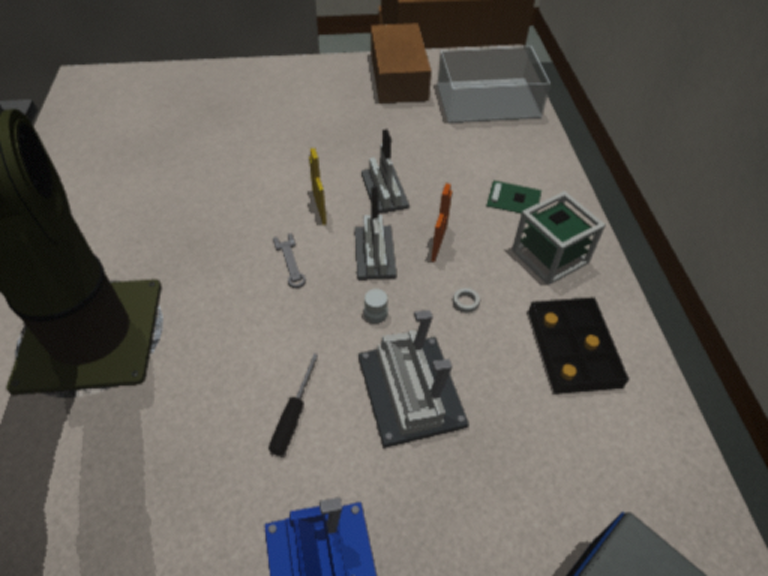

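View pics/top0.png

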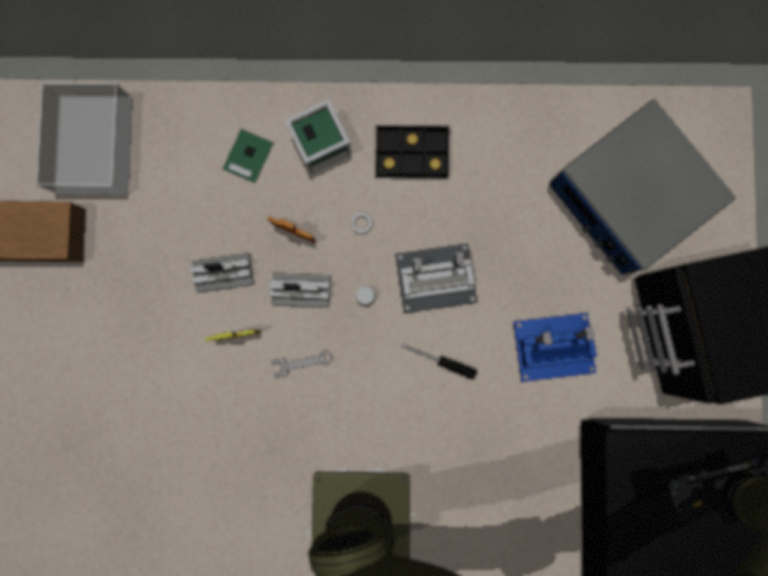

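Run:
```python
import numpy as np,cv2
for n,(x0,y0,x1,y1) in {'side':(195,75,325,305),'top':(115,140,335,260)}.items():
    im=np.load(n+'0.npz')['img'][y0:y1,x0:x1]
    f=min(800/(x1-x0),600/(y1-y0))
    im=cv2.resize(im,None,fx=f,fy=f,interpolation=cv2.INTER_CUBIC)
    im=np.clip(im.astype(float)*1.5,0,255).astype(np.uint8)
    cv2.imwrite(f'pics/{n}0c.png',im[...,::-1])
```

```text
(no output)
```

View pics/side0c.png

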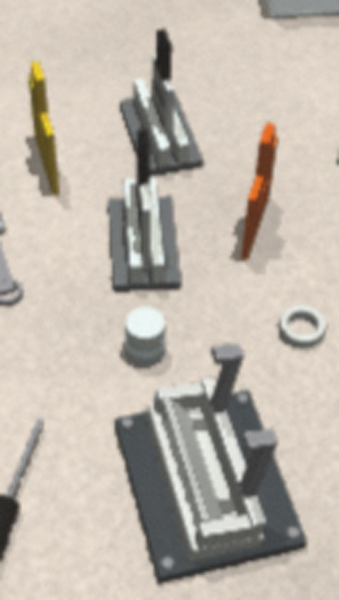

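View pics/top0c.png

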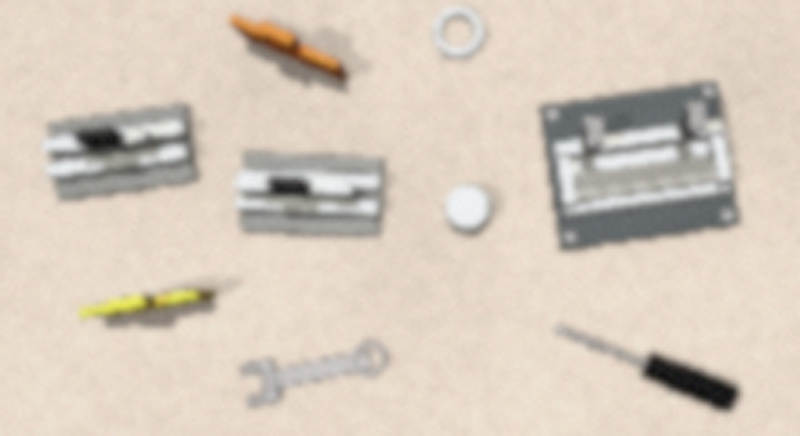

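Run:
```python
from h import *
np.set_printoptions(precision=4,suppress=True)
C={}
for n in('side','top'):
    p=dict(np.load(n+'0.npz'));W=pts(p);C[n]=W
    def rep(name,x0,y0,x1,y1,zlo,zhi):
        w=W[y0:y1,x0:x1].reshape(-1,3);w=w[(w[:,2]>zlo)&(w[:,2]<zhi)]
        if len(w)<4: print(n,name,len(w));return
        c=w[:,:2].mean(0);u,s,vt=np.linalg.svd(w[:,:2]-c)
        t=(w[:,:2]-c)@vt[0]
        r=cv2.minAreaRect(w[:,:2].astype(np.float32)*1000)
        print(n,name,zlo,len(w),'c',c,'dir deg',np.degrees(np.arctan2(vt[0,1],vt[0,0])),'ext',t.min(),t.max(),'z',np.percentile(w[:,2],[5,50,95]),'rect',np.round(r[0],1),np.round(r[1],1),round(r[2],1))
    B={'top':{'near':(178,178,222,208),'far':(125,162,170,198),'fix':(260,160,320,212)},
       'side':{'near':(232,110,268,190),'far':(238,83,276,143),'fix':(235,200,315,300)}}[n]
    for k,b in B.items():
        for zz in [(0.005,0.03),(0.03,0.05),(0.055,0.092),(0.095,0.107),(0.11,0.155)]:
            rep(k,*b,*zz)
p=dict(np.load('top0.npz'));W=C['top']
print(np.round(W[184:200:2,182:220:2,2]*1000).astype(int))
p=dict(np.load('side0.npz'));W=C['side']
```

```text
side near 0.005 834 c [0.4972 0.183 ] dir deg -97.96642842082424 ext -0.1912112760064952 0.11975305769808577 z [0.0088 0.0133 0.0256] rect [493.6 219. ] [310.4 105.5] 83.3
side near 0.03 536 c [0.5012 0.1863] dir deg -100.7354929810051 ext -0.16286242055713096 0.11589859071155192 z [0.0331 0.041  0.0448] rect [509.7 209.2] [279.2  65.3] 80.7
side near 0.055 110 c [0.5074 0.1958] dir deg -102.68223080052238 ext -0.1234237057045431 0.10930203171562017 z [0.0569 0.0733 0.0882] rect [507.9 203.1] [233.3  24.9] 78.9
side near 0.095 53 c [0.4898 0.1256] dir deg -101.80240484752956 ext -0.14748215755812283 0.0357996911849434 z [0.0967 0.1028 0.1049] rect [497.4 181.5] [183.4  26.9] 76.4
side near 0.11 80 c [0.4873 0.1334] dir deg -92.9120723457129 ext -0.022985353854054306 0.00895417600268191 z [0.1143 0.1431 0.1491] rect [487.8 140.3] [31.7 10.1] 89.7
side far 0.005 361 c [0.5239 0.2944] dir deg -81.12303253159047 ext -0.21102990144101108 0.06412235773997822 z [0.0064 0.0138 0.0272] rect [532.9 380.2] [284.9 109.3] 80.2
side far 0.03 239 c [0.5212 0.2893] dir deg -74.16020893762945 ext -0.
[... 6548 characters left out ...]
   34
                    40                   41                   41
                    37                   42                   35
                    43                   40                   40
                    47]
 [                   3                    6                   12
                    11                   13                   14
  -9223372036854775808                    6                   10
                    10                    9                   18
                    21                   28                   30
                    32                   38                   39
                    35]]<stdin>:19: RuntimeWarning: invalid value encountered in cast
```

Run:
```python
from h import *
np.set_printoptions(precision=4,suppress=True,linewidth=150)
W={n:pts(dict(np.load(n+'0.npz'))) for n in('side','top')}
# dark objects heights in top
T=W['top']
for (c,r) in [(430,190),(480,220),(420,160),(400,300),(450,350),(500,350),(470,325),(440,225)]:
    print((c,r),T[r,c])
# pixel of TCP
from numpy.linalg import inv
for n in('side','top'):
    p=dict(np.load(n+'0.npz'))
    q=inv(p['world_from_camera'])@np.array([0.1495,-0.6062,0.2569,1]);print(n,q[0]/q[2]*p['fx']+p['cx'],q[1]/q[2]*p['fy']+p['cy'])
a=np.radians(8.9);R=np.array([[np.cos(a),-np.sin(a)],[np.sin(a),np.cos(a)]])
o=np.array([0.5201,-0.1538])
for n,b in (('top',(255,155,325,215)),('side',(235,200,315,300))):
    w=W[n][b[1]:b[3],b[0]:b[2]].reshape(-1,3);w=w[np.isfinite(w[:,0])]
    f=(w[:,:2]-o)@R*1000;z=w[:,2]*1000
    print(n,'profile |y|<30')
    m=(abs(f[:,1])<30)
    for x in range(-72,72,3):
        k=m&(f[:,0]>=x)&(f[:,0]<x+3)
        if k.sum():print(x+1.5,k.sum(),np.percentile(z[k],[5,50,95]).round(1))
    m=(z>130)
    print('lug x',np.percentile(f[m,0],[2,10,50,90,98]),'y',[np.percentile(f[m&(s*f[:,1]>0),1],[3,50,97]) for s in(1,-1)])
    m=(z>53)&(z<63);print('mouth x',np.percentile(f[m,0],[1,5,95,99]),'y',np.percentile(f[m,1],[1,5,95,99]))
    m=(z>4)&(z<20)&(abs(f[:,1])<90)&(abs(f[:,0])<80);print('base x',np.percentile(f[m,0],[1,5,95,99]),'y',np.percentile(f[m,1],[1,5,95,99]))
    r=cv2.minAreaRect(f[m].astype(np.float32));print(r)
```

```text
(430, 190) [ 0.5002 -0.5828  0.0616]
(480, 220) [ 0.4072 -0.6477  0.2428]
(420, 160) [ 0.5836 -0.5286  0.1324]
(400, 300) [ 0.1767 -0.4608  0.1415]
(450, 350) [ 0.0454 -0.5903  0.1664]
(500, 350) [ 0.1188 -0.588   0.4416]
(470, 325) [ 0.1529 -0.5646  0.3505]
(440, 225) [ 0.3925 -0.6037  0.081 ]
side -11.043302210657544 560.9716793940077
top 469.5524377880936 318.6748815393676
top profile |y|<30
-70.5 20 [-8.2 -0.7 15.1]
-67.5 16 [ 7.8 12.  16.8]
-64.5 17 [ 8.7 12.8 18.1]
-61.5 17 [ 9.4 14.  15.4]
-58.5 17 [ 9.3 12.6 19.5]
-55.5 19 [ 9.2 12.7 16.1]
-52.5 15 [ 6.2 11.1 15.5]
-49.5 19 [ 9.  13.6 18.7]
-46.5 17 [ 7.3 12.4 17.5]
-43.5 17 [ 8.1 13.2 19.6]
-40.5 22 [12.  22.7 35. ]
-37.5 18 [28.6 34.9 39.3]
-34.5 18 [29.  34.1 38.1]
-31.5 16 [27.3 34.8 38.6]
-28.5 29 [29.2 35.6 61.2]
-25.5 18 [55.4 59.2 63.3]
-22.5 17 [54.8 58.  63.1]
-19.5 15 [46.7 52.5 56.5]
-16.5 17 [43.4 47.3 53.2]
-13.5 16 [39.9 43.1 47.2]
-10.5 16 [32.9 39.1 44.6]
-7.5 16 [28.1 33.8 37.7]
-4.5 18 [26.3 30.  33.4]
-1.5 16 [25.3 31.1 33.8]
1.5 17 [24.7 28.4 32.3]
4.5 19 [24.3 28.7 32.6]
7.5 24 [24.6 36.6 47.5]
10.5 24 [
[... 1772 characters left out ...]
16.7]
37.5 19 [14.1 15.7 18.1]
40.5 8 [13.6 14.8 16.6]
43.5 9 [13.9 15.4 17.2]
46.5 11 [12.8 15.1 16.8]
49.5 15 [13.9 15.5 17.2]
52.5 10 [13.5 15.8 16.9]
55.5 17 [13.2 15.  17.1]
58.5 17 [14.1 15.8 17.9]
61.5 10 [12.7 14.7 16.4]
64.5 2 [1.5 1.6 1.7]
67.5 25 [-0.4  1.8  3.8]
70.5 23 [-0.6  0.8  3.4]
lug x [ 8.8245  9.7208 20.1847 30.0902 32.2088] y [array([35.9074, 40.8748, 49.5106]), array([-48.1764, -43.0042, -34.6498])]
mouth x [-30.4435 -27.0205  21.4065  22.9683] y [-72.1448 -70.1579  69.8144  73.3518]
base x [-67.802  -66.3118  58.1952  61.5023] y [-79.4429 -78.3039  68.7194  77.9856]
((0.15228271484375, -0.38790130615234375), (177.83828735351562, 158.19593811035156), 88.98787689208984)
```

Call:
{"fn": "carry_out", "kwargs": {
  "linear": [
    [0,0,0.04],
    [0.01,0.02,0.07],
    [0.035,0.045,0.075],
    [0.06,0.075,0.075],
    [0.085,0.105,0.075],
    [0.11,0.135,0.075],
    [0.135,0.165,0.075],
    [0.16,0.195,0.075]
  ],
  "roll": [0,0,-0.05,-0.1,-0.15,-0.2,-0.25,-0.272],
  "gripper": 1
}}

```text
clock: 1.47
tool_pos: [0.3105, -0.4103, 0.333]
eef_rot: [1.0, -0.016, 0.0, 0.0]
contact_force: [1.7, 0.5, 0.6]
opening: 0.998
```

Call:
{"fn": "carry_out", "kwargs": {
  "linear": [
    [0.025,0.03,0],
    [0.05,0.06,0],
    [0.075,0.09,0],
    [0.095,0.125,0],
    [0.115,0.16,0],
    [0.13,0.195,0],
    [0.145,0.23,0],
    [0.155,0.265,0]
  ],
  "roll": [0,0,0,0,0,0,0,0]
}}

```text
clock: 2.13
tool_pos: [0.4669, -0.1432, 0.3333]
eef_rot: [1.0, -0.016, 0.001, 0.0]
contact_force: [0.1, 0.2, 0.7]
opening: 0.996
```

Call:
{"fn": "carry_out", "kwargs": {
  "linear": [
    [0.005,0.035,0],
    [0.01,0.07,0],
    [0.013,0.105,0],
    [0.016,0.14,0],
    [0.019,0.175,0],
    [0.021,0.21,0],
    [0.022,0.245,-0.02],
    [0.022,0.28,-0.04]
  ],
  "roll": [0,0,0,0,0,0,0,0]
}}

```text
clock: 2.8
tool_pos: [0.4899, 0.1388, 0.2939]
eef_rot: [1.0, -0.016, 0.003, -0.0]
contact_force: [1.4, -0.0, 0.7]
opening: 1.001
```

Call:
{"fn": "carry_out", "kwargs": {
  "linear": [
    [-0.003,0,-0.035],
    [-0.003,0,-0.07],
    [-0.003,0,-0.1],
    [-0.003,0,-0.1],
    [-0.003,0,-0.1]
  ],
  "roll": [0,0,0,0,0]
}}

```text
clock: 3.22
tool_pos: [0.4863, 0.1386, 0.1933]
eef_rot: [1.0, -0.016, 0.002, 0.0]
contact_force: [0.3, 0.4, 0.6]
opening: 1.001
```

```bash
cat > look.py <<'E'
import sys
from h import *
np.set_printoptions(precision=4,suppress=True,linewidth=150)
tag=sys.argv[1];cent=[float(a) for a in sys.argv[2:5]];half=int(sys.argv[5]) if len(sys.argv)>5 else 55
s=status.get_state();print(s['clock'],s['tool_pos'],s['eef_rot'],s['contact_force'],s['moment'],s['opening'])
ims=[]
for n in('side','top'):
    p=snapshot(n);np.savez(n+tag+'.npz',**p)
    q=np.linalg.inv(p['world_from_camera'])@np.array(cent+[1.])
    u=int(q[0]/q[2]*p['fx']+p['cx']);v=int(q[1]/q[2]*p['fy']+p['cy'])
    u0=min(max(u-half,0),512-2*half);v0=min(max(v-half,0),384-2*half)
    c=p['img'][v0:v0+2*half,u0:u0+2*half];print(n,'crop origin',u0,v0)
    c=cv2.resize(c,(400,400),interpolation=cv2.INTER_CUBIC)
    ims.append(np.clip(c.astype(float)*1.4,0,255).astype(np.uint8))
cv2.imwrite(f'pics/l{tag}.png',np.hstack(ims)[...,::-1])
E
python3 look.py 1 0.487 0.139 0.12
```

```text
3.2167 [0.4863 0.1386 0.1933] [ 0.9999 -0.0161  0.0015  0.0001] [0.301  0.3992 0.625 ] [ 0.0028 -0.0179  0.0026] 1.001344383797184
side crop origin 194 81
top crop origin 139 135
```

View pics/l1.png

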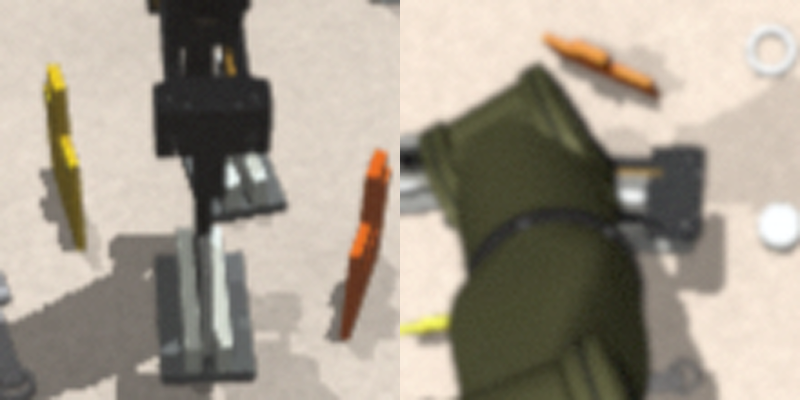

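Call:
{"fn": "carry_out", "kwargs": {
  "linear": [
    [0.001,0,-0.025],
    [0.001,0,-0.045],
    [0.001,0,-0.05],
    [0.001,0,-0.05]
  ],
  "roll": [0,0,0,0]
}}

```text
clock: 3.65
tool_pos: [0.4894, 0.139, 0.1461]
eef_rot: [1.0, -0.017, 0.004, -0.001]
contact_force: [0.6, -0.5, 1.0]
opening: 0.999
```

Call:
{"fn": "carry_out", "kwargs": {
  "linear": [
    [0,0,0],
    [0,0,0],
    [0,0,0],
    [0,0,0],
    [0,0,0],
    [0,0,0],
    [0,0,0],
    [0,0,0]
  ],
  "roll": [0,0,0,0,0,0,0,0],
  "gripper": 0,
  "grip_force": 15
}}

```text
clock: 4.32
tool_pos: [0.4894, 0.139, 0.1461]
eef_rot: [1.0, -0.017, 0.004, -0.001]
contact_force: [0.6, -0.4, 0.6]
opening: 0.417
```

```bash
python3 look.py 2 0.487 0.139 0.12 40
```

```text
4.3167 [0.4894 0.139  0.1461] [ 0.9999 -0.0167  0.0045 -0.001 ] [ 0.5996 -0.3856  0.5511] [0.0144 0.0258 0.0211] 0.41724280039417194
side crop origin 209 96
top crop origin 154 150
```

View pics/l2.png

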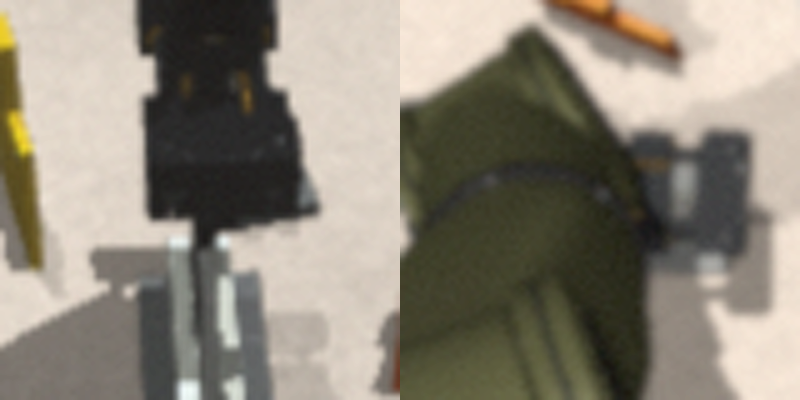

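Call:
{"fn": "carry_out", "kwargs": {
  "linear": [
    [-0.002,0,-0.005],
    [-0.002,0,-0.005],
    [-0.002,0,-0.005],
    [-0.002,0,-0.005]
  ],
  "roll": [0,0,0,0],
  "gripper": 0
}}

```text
clock: 4.75
tool_pos: [0.4892, 0.14, 0.1423]
eef_rot: [1.0, -0.017, 0.007, -0.002]
contact_force: [1.2, 0.2, 11.1]
opening: 0.339
```

Call:
{"fn": "carry_out", "kwargs": {
  "linear": [
    [0,0,0],
    [0,0,0],
    [0,0,0],
    [0,0,0]
  ],
  "roll": [0,0,0,0]
}}

```text
clock: 5.08
tool_pos: [0.4893, 0.1401, 0.1424]
eef_rot: [1.0, -0.017, 0.007, -0.002]
contact_force: [-0.2, 1.4, 2.9]
opening: 0.339
```

Call:
{"fn": "carry_out", "kwargs": {
  "linear": [
    [0,0,0.01],
    [0,0,0.025],
    [0,0,0.045],
    [0,0,0.07],
    [0,0,0.1],
    [0,0,0.12],
    [0,0,0.12]
  ],
  "roll": [0,0,0,0,0,0,0]
}}

```text
clock: 5.67
tool_pos: [0.491, 0.1407, 0.2663]
eef_rot: [1.0, -0.017, 0.01, -0.003]
contact_force: [-0.1, 0.1, -1.4]
opening: 0.339
```

```bash
python3 look.py 3 0.489 0.139 0.19 55
```

```text
5.6667 [0.491  0.1407 0.2663] [ 0.9998 -0.0167  0.0101 -0.0033] [-0.0715  0.0543 -1.4334] [ 0.0849 -0.0123 -0.0383] 0.3387109494678476
side crop origin 195 60
top crop origin 136 132
```

View pics/l3.png

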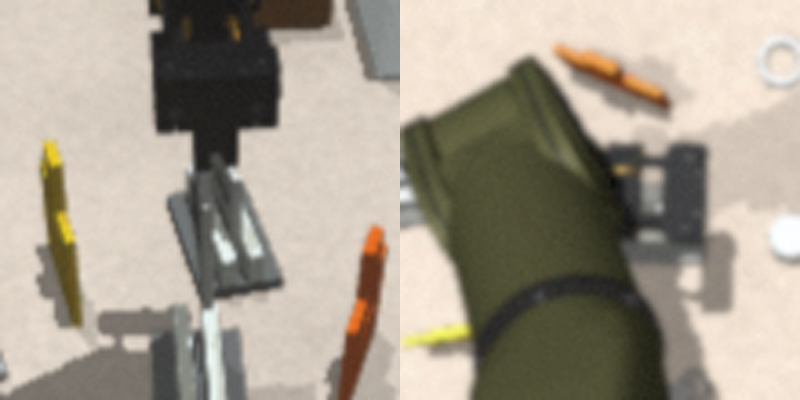

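Call:
{"fn": "carry_out", "kwargs": {
  "linear": [
    [0,-0.015,0.02],
    [0,-0.045,0.03],
    [0.003,-0.08,0.03],
    [0.006,-0.115,0.03],
    [0.009,-0.15,0.03],
    [0.011,-0.185,0.03],
    [0.013,-0.215,0.03],
    [0.013,-0.24,0.03]
  ],
  "roll": [0,0.03,0.06,0.09,0.12,0.15,0.18,0.19]
}}

```text
clock: 6.43
tool_pos: [0.5006, -0.1032, 0.2908]
eef_rot: [0.997, 0.078, 0.005, -0.003]
contact_force: [0.7, 0.9, -2.1]
opening: 0.343
```

Call:
{"fn": "carry_out", "kwargs": {
  "linear": [
    [0.002,-0.02,0],
    [0.004,-0.04,0],
    [0.005,-0.055,0],
    [0.005,-0.057,0],
    [0.005,-0.057,0]
  ],
  "roll": [0,0,0,0,0]
}}

```text
clock: 6.85
tool_pos: [0.5044, -0.1607, 0.2892]
eef_rot: [0.997, 0.077, 0.003, -0.003]
contact_force: [0.3, 0.3, -1.5]
opening: 0.335
```

```bash
python3 look.py 4 0.51 -0.154 0.2 65
```

```text
6.85 [ 0.5044 -0.1607  0.2892] [ 0.997   0.0767  0.0029 -0.0033] [ 0.3055  0.3131 -1.5173] [ 0.0761  0.026  -0.0183] 0.3351005759686065
side crop origin 210 145
top crop origin 230 116
```

View pics/l4.png

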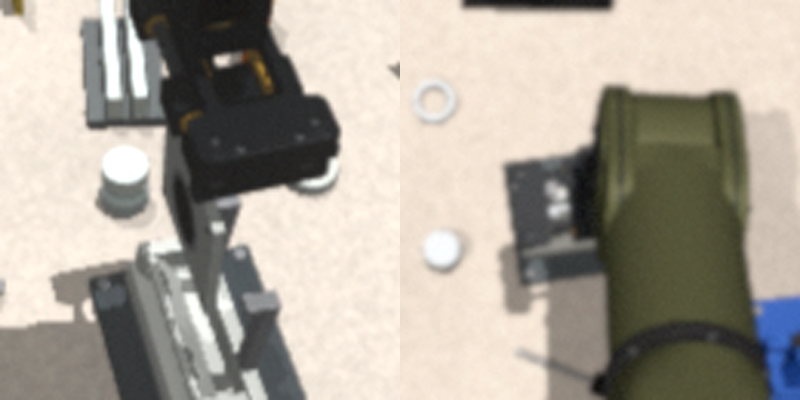

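```bash
cat > pan.py <<'E'
import sys
from h import *
np.set_printoptions(precision=1,suppress=True,linewidth=150)
tag=sys.argv[1]; zlo,zhi=float(sys.argv[2]),float(sys.argv[3])
a=np.radians(8.9);R=np.array([[np.cos(a),-np.sin(a)],[np.sin(a),np.cos(a)]]);o=np.array([0.5205,-0.1538])
p=dict(np.load('side'+tag+'.npz'));w=pts(p)[90:384,190:330];rgb=p['img'][90:384,190:330].reshape(-1,3).astype(int)
v,u=np.mgrid[90:384,190:330];u=u.ravel();v=v.ravel()
w=w.reshape(-1,3);f=np.c_[(w[:,:2]-o)@R,w[:,2]]*1000
lim=float(sys.argv[4]) if len(sys.argv)>4 else 60
for z in np.arange(zlo,zhi,8):
    m=(f[:,2]>=z)&(f[:,2]<z+8)&(abs(f[:,1])<75)&(abs(f[:,0])<lim)
    # edge face points (y near -50) vs front face
    if m.sum()<3: print(z,m.sum());continue
    e=m&(f[:,1]<-47);k=m&(f[:,1]>=-40)&(f[:,1]<60)
    print(z,m.sum(),'x',np.percentile(f[m,0],[3,50,97]),'y',np.percentile(f[m,1],[1,50,99]),'edge x',(np.percentile(f[e,0],[5,50,95]) if e.sum()>2 else None),'face x',(np.percentile(f[k,0],[10,50,90]) if k.sum()>2 else None))
E
python3 pan.py 4 130 300
python3 - <<'E'
import numpy as np
a=np.radians(8.9);R=np.array([[np.cos(a),-np.sin(a)],[np.sin(a),np.cos(a)]])
print((np.array([.5044,-.1607])-[0.5205,-0.1538])@R)
E
```

```text
130.0 49 x [ 8.6 23.1 32.2] y [-48.4 -35.7  44.5] edge x [13.7 23.4 28.7] face x [15.  23.1 29.7]
138.0 86 x [ 9.3 19.9 31.1] y [-48.3 -39.1  43. ] edge x [12.6 24.9 30.5] face x [12.  21.6 29.9]
146.0 0
154.0 5 x [-23.1 -23.  -21.1] y [-52.5 -31.6  -3.8] edge x None face x [-23. -23. -23.]
162.0 47 x [-23.8 -23.1 -17.6] y [-53.5 -24.4  40.1] edge x [-23.4 -20.7 -16.7] face x [-23.5 -23.2 -22.9]
170.0 43 x [-23.6 -23.1 -16.9] y [-54.1  -9.8  42.4] edge x [-23.5 -20.8 -16.1] face x [-23.5 -23.2 -22.7]
178.0 43 x [-24.1 -23.1 -17.3] y [-54.2 -22.3  43.6] edge x [-23.4 -20.5 -16.9] face x [-24.  -23.2 -22.8]
186.0 49 x [-24.3 -23.1 -17.6] y [-54.1 -22.5  44.4] edge x [-23.4 -21.  -17.5] face x [-24.2 -23.4 -22.8]
194.0 51 x [-24.7 -23.2 -16.8] y [-53.7 -15.7  45.4] edge x [-23.1 -19.8 -15.8] face x [-24.6 -23.7 -22.8]
202.0 52 x [-24.4 -23.2 -17.5] y [-54.1 -22.1  40.1] edge x [-23.2 -20.2 -16.5] face x [-24.4 -23.9 -22.8]
210.0 58 x [-24.6 -23.  -17.2] y [-54.3 -23.   40.2] edge x [-23.2 -20.7 -17. ] face x [-24.5 -23.7 -22.7]
218.0 60 x [-24.4 -23.  -15.8] y [-53.7 -16.3  40.6] edge x [-22.9 -19.3 -15.5] face x [-24.3 -23.3 -22.6]
226.0 64 x [-23.6 -22.8 -17.4] y [-54.  -12.8  44. ] edge x [-23.  -20.1 -16.4] face x [-23.4 -22.9 -22.6]
234.0 44 x [-23.3 -22.7 -17.1] y [-54.1 -31.6  25.8] edge x [-22.8 -20.2 -16.8] face x [-23.1 -22.8 -22.4]
242.0 58 x [-23.  -21.1 -15.2] y [-53.5 -43.1  20.2] edge x [-23.  -19.1 -15.3] face x [-22.9 -22.5 -18.6]
250.0 28 x [-23.9 -20.7 -15.7] y [-53.5 -38.5  14.4] edge x [-23.1 -20.6 -15.9] face x [-23.8 -23.3 -17. ]
258.0 11 x [-23.8 -23.7 -23.2] y [-8.6  2.1  9.1] edge x None face x [-23.8 -23.7 -23.5]
266.0 3 x [-23.8 -23.7 -23.3] y [-7.8 -3.6 -2.8] edge x None face x [-23.8 -23.7 -23.3]
274.0 0
282.0 0
290.0 0
298.0 0
[-0.01697366 -0.00432609]
```

Call:
{"fn": "carry_out", "kwargs": {
  "linear": [
    [0.004,0.005,-0.02],
    [0.004,0.005,-0.05],
    [0.004,0.005,-0.075],
    [0.004,0.005,-0.085],
    [0.004,0.005,-0.085],
    [0.004,0.005,-0.085]
  ],
  "roll": [0,0,0,0,0,0]
}}

```text
clock: 7.45
tool_pos: [0.5094, -0.1525, 0.2052]
eef_rot: [0.997, 0.079, 0.004, -0.004]
contact_force: [0.2, 0.3, -0.5]
opening: 0.337
```

```bash
python3 look.py 5 0.51 -0.154 0.12 65; python3 pan.py 5 60 200
```

```text
7.45 [ 0.5094 -0.1525  0.2052] [ 0.9968  0.0793  0.0036 -0.0039] [ 0.1982  0.295  -0.4557] [-0.0687 -0.0207  0.0627] 0.3368907805786657
side crop origin 208 168
top crop origin 228 118
60.0 110 x [-29.  -23.9  16.9] y [-70.8 -13.9  70.2] edge x [-29.6 -23.7  18. ] face x [-26.1 -23.9 -21.9]
68.0 19 x [13.1 14.4 22. ] y [-48.5 -46.4 -34.2] edge x [14.5 17.6 20.8] face x [13.1 13.6 14.1]
76.0 44 x [-17.2 -16.   20.3] y [-47.8 -36.6  42.9] edge x [16.2 18.4 20.3] face x [-17.1 -16.5  14.7]
84.0 52 x [-17.3 -16.4  24. ] y [-48.5 -36.2  46.4] edge x [18.  22.5 25.5] face x [-17.1 -16.7 -16. ]
92.0 46 x [-17.3 -16.3  23.4] y [-48.6 -35.7  48.6] edge x [17.2 20.4 24.5] face x [-17.2 -16.6  16.9]
100.0 57 x [-17.8 -16.4  24.5] y [-47.9 -35.1  49.1] edge x [20.1 22.6 25.9] face x [-17.8 -16.9 -16.3]
108.0 55 x [-18.2 -16.4  25.7] y [-48.1 -27.3  49.4] edge x [20.1 24.5 26.2] face x [-18.  -17.  -16.2]
116.0 57 x [-18.1 -16.5  28. ] y [-48.4 -31.1  51. ] edge x [20.7 24.8 28.9] face x [-18.  -17.3 -16.4]
124.0 57 x [-18.  -16.6  29.3] y [-47.7 -18.   52.6] edge x [-7.7 26.4 30.5] face x [-17.9 -17.2 -16.4]
132.0 117 x [-17.8  10.4  31.2] y [-48.3 -39.8  46.7] edge x [10.1 23.3 30.1] face x [-17.7 -16.3  26.9]
140.0 64 x [-17.7 -14.   22. ] y [-47.  -37.7  30.2] edge x None face x [-17.4 -16.4  19.2]
148.0 25 x [-16.9 -16.2  -9.8] y [-46.5 -30.8  22.7] edge x None face x [-16.8 -16.4 -16.1]
156.0 22 x [-16.8 -15.8  -9.2] y [-47.4 -40.2  18.5] edge x None face x [-16.6 -16.5 -15.8]
164.0 35 x [-17.5 -13.8  -8.9] y [-46.1 -37.5  10.9] edge x None face x [-17.4 -15.1 -10.6]
172.0 5 x [-17.7 -17.1 -16.9] y [-4.8  4.4  9.9] edge x None face x [-17.7 -17.1 -17. ]
180.0 1
188.0 0
196.0 0
```

View pics/l5.png

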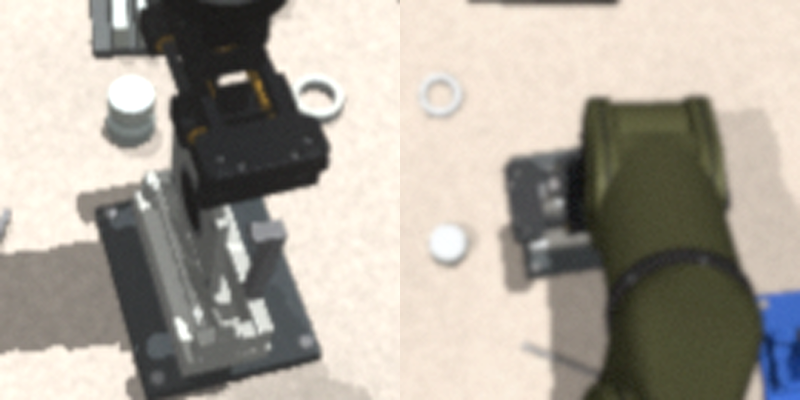

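Call:
{"fn": "carry_out", "kwargs": {
  "linear": [
    [0.0005,-0.003,-0.015],
    [0.0005,-0.003,-0.024],
    [-0.0035,-0.0035,-0.028],
    [-0.007,-0.004,-0.031],
    [-0.011,-0.005,-0.034],
    [-0.015,-0.0055,-0.036],
    [-0.015,-0.0055,-0.036]
  ],
  "roll": [0,0,0,0,0,0,0]
}}

```text
clock: 8.13
tool_pos: [0.4941, -0.159, 0.1704]
eef_rot: [0.997, 0.079, 0.005, -0.003]
contact_force: [1.6, 0.4, -1.2]
opening: 0.338
```

```bash
python3 look.py 6 0.50 -0.154 0.11 55; python3 pan.py 6 60 180 40 | cut -c1-200
```

```text
8.1333 [ 0.4941 -0.159   0.1704] [ 0.9969  0.0786  0.0046 -0.0032] [ 1.6261  0.425  -1.1707] [ 0.0257 -0.3451 -0.0161] 0.33844392289937764
side crop origin 213 180
top crop origin 237 132
60.0 89 x [-27.8 -23.6  19.3] y [-68.4 -37.7  53.4] edge x [-27.6 -18.   20.5] face x [-26.  -23.9 -21.8]
68.0 23 x [-16.7  12.5  21.6] y [-51.2 -47.6 -14.6] edge x [-15.3  -9.5  19.5] face x [-16.8  13.2  13.9]
76.0 27 x [-17.3  14.7  23. ] y [-51.1 -47.  -25.4] edge x [-16.3  15.8  23.2] face x [-17.7  -1.   14.9]
84.0 25 x [-18.9  15.6  22.4] y [-50.3 -47.6 -23.2] edge x [-18.  -11.5  22.5] face x [-2.6 15.7 16.8]
92.0 25 x [-21.   17.2  25.5] y [-50.5 -47.  -23.3] edge x [-18.7   2.4  25.6] face x [-21.1  -1.7  17.6]
100.0 25 x [-21.2  18.1  25.5] y [-50.3 -46.3 -29.6] edge x [-20.2 -14.5  25.9] face x [ 1.9 18.1 18.8]
108.0 26 x [-21.4  19.5  27.6] y [-50.7 -47.5 -36.9] edge x [-21.5 -15.3  26.6] face x [19.1 19.6 20. ]
116.0 21 x [-23.9  20.7  29.2] y [-51.2 -47.6 -41.6] edge x [-23.9 -18.9  27. ] face x None
124.0 37 x [-25.7 -20.4  29.9] y [-50.8 -47.1 -39.2] edge x [-24.6 -18.5  30.1] face x None
132.0 38 x [-21.7  18.5  31.8] y [-48.4 -46.6  48.5] edge x [-2.8 16.7 28.6] face x [ 8.4  8.7 13.4]
140.0 13 x [ 9.2 14.8 23.2] y [-48.2 -46.   48.8] edge x [12.8 15.6 18.2] face x [10.  11.1 12.5]
148.0 0
156.0 0
164.0 0
172.0 0
```

View pics/l6.png

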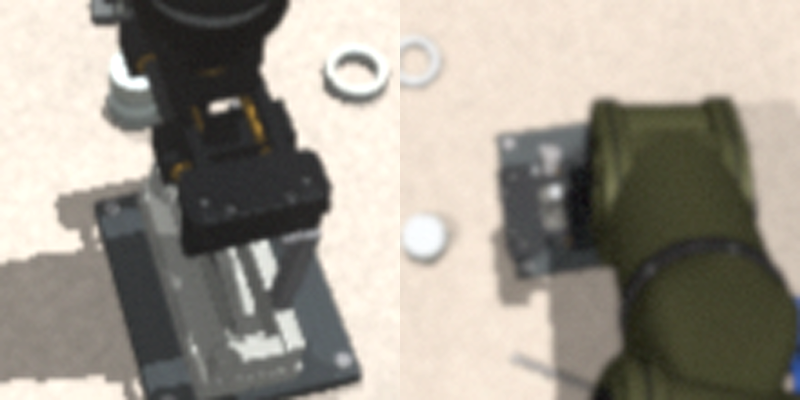

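Call:
{"fn": "carry_out", "kwargs": {
  "linear": [
    [-0.004,-0.0005,-0.003],
    [-0.0075,-0.001,-0.006],
    [-0.011,-0.001,-0.01],
    [-0.0145,-0.001,-0.014],
    [-0.0145,-0.001,-0.014]
  ],
  "roll": [0,0,0,0,0]
}}

```text
clock: 8.65
tool_pos: [0.4789, -0.1599, 0.1555]
eef_rot: [0.997, 0.079, 0.004, -0.003]
contact_force: [1.2, -0.4, -1.6]
opening: 0.334
```

```bash
python3 look.py 7 0.50 -0.154 0.11 55; python3 pan.py 7 40 180 50 | cut -c1-200
```

```text
8.65 [ 0.4789 -0.1599  0.1555] [ 0.9969  0.0786  0.0036 -0.0035] [ 1.2013 -0.3807 -1.6463] [-0.0694 -0.4137  0.0253] 0.334105340854214
side crop origin 213 180
top crop origin 237 132
40.0 108 x [-32.6  -1.2  17.2] y [-72.8 -52.7  -1.5] edge x [-32.6 -10.9  17.1] face x [-1.3  9.4 10.4]
48.0 150 x [-30.7   0.8  21.9] y [-72.4 -60.8  -7. ] edge x [-30.5  -1.2  20.1] face x [-16.7  10.6  15.9]
56.0 250 x [-28.5  -7.3  20.8] y [-72.2 -51.8  -8.7] edge x [-28.5  -9.9  20.2] face x [-26.2  11.5  19. ]
64.0 32 x [-17.1  -7.7  21.4] y [-53.5 -47.1 -20.3] edge x [-18.2  -9.8  21.4] face x [-9.8 -7.9 13.4]
72.0 31 x [-17.2  13.8  21.1] y [-48.7 -44.9 -19.1] edge x [-18.1  13.9  21.8] face x [-12.8 -10.7  14.5]
80.0 32 x [-21.6 -14.2  24.2] y [-49.4 -46.9 -23.1] edge x [-22.1 -15.5  22.2] face x [-15.5 -14.3  14.9]
88.0 29 x [-24.3  16.2  24. ] y [-49.  -46.4 -27.8] edge x [-24.4 -17.5  24.5] face x [-17.4  16.1  17.3]
96.0 31 x [-27.2  17.2  27.1] y [-49.1 -46.9  16.8] edge x [-27.7 -20.2  24.9] face x [-21.1  -0.9  20.8]
104.0 29 x [-31.5  18.4  27.3] y [-49.3 -46.8  16.3] edge x [-31.6  -2.8  26.9] face x [-23.1  18.7  23.1]
112.0 43 x [-34.7  19.3  28.8] y [-49.3 -43.9  37.7] edge x [-33.9  20.8  28. ] face x [14.  25.3 28.7]
120.0 24 x [-31.7  22.6  30.2] y [-48.9 -46.2  38.4] edge x [-31.3  24.5  30.2] face x [21.8 25.6 29. ]
128.0 23 x [18.2 25.6 30. ] y [-48.5 -46.9  37.8] edge x [17.3 25.7 29.6] face x [21.2 25.  29.9]
136.0 104 x [11.5 23.2 31.6] y [-48.2  36.8  49.8] edge x [13.6 18.7 27.6] face x [12.7 23.2 30.3]
144.0 0
152.0 0
160.0 1
168.0 7 x [-38.3 -34.1 -31.7] y [15.6 16.9 18.2] edge x None face x [-37.3 -34.1 -32. ]
176.0 2
```

View pics/l7.png

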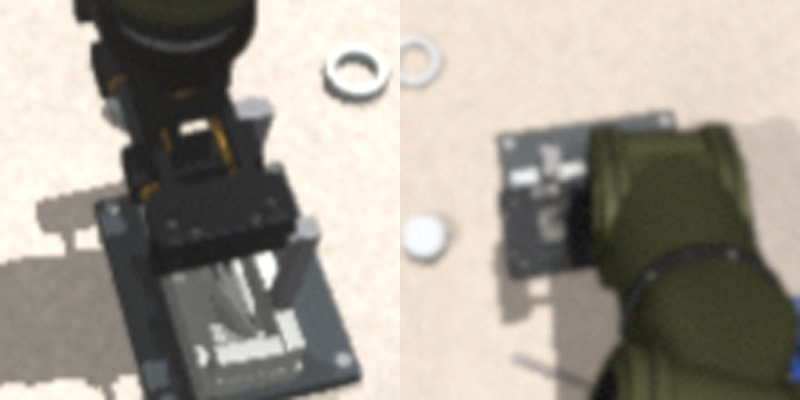

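Call:
{"fn": "carry_out", "kwargs": {
  "linear": [
    [0,0,-0.001],
    [0,0,-0.002],
    [0,0,-0.002]
  ],
  "roll": [0,0,0]
}}

```text
clock: 9.0
tool_pos: [0.4788, -0.1598, 0.1546]
eef_rot: [0.997, 0.079, 0.003, -0.003]
contact_force: [-3.0, 0.4, 8.6]
opening: 0.338
```

Call:
{"fn": "carry_out", "kwargs": {
  "linear": [
    [0.005,0.001,0.0015],
    [0.01,0.0015,0.0035],
    [0.015,0.0025,0.005],
    [0.0205,0.003,0.006],
    [0.0255,0.004,0.007],
    [0.0305,0.005,0.0075],
    [0.0355,0.0055,0.0075],
    [0.0355,0.0055,0.0075]
  ],
  "roll": [0,0,0,0,0,0,0,0]
}}

```text
clock: 9.67
tool_pos: [0.5157, -0.1539, 0.162]
eef_rot: [0.997, 0.079, 0.004, -0.003]
contact_force: [-0.8, -0.3, -0.7]
opening: 0.34
```

```bash
python3 look.py 8 0.51 -0.154 0.11 55; python3 pan.py 8 60 180 50 | cut -c1-200
```

```text
9.6667 [ 0.5157 -0.1539  0.162 ] [ 0.9969  0.079   0.004  -0.0034] [-0.8349 -0.2979 -0.7499] [-0.0147  0.2299 -0.0094] 0.3396866831310721
side crop origin 218 180
top crop origin 237 128
60.0 144 x [-28.6 -23.2  17.4] y [-66.2 -24.4  70.8] edge x [-29.1 -22.9  17.9] face x [-26.5 -23.6  -2.6]
68.0 35 x [-4.4  0.7 19.4] y [-48.6 -39.5  36.7] edge x [-2.3  8.4 19.9] face x [-4.3 -3.1 13.7]
76.0 36 x [-4.9  1.4 22.6] y [-48.9 -45.4  22. ] edge x [-2.8  2.7 22.4] face x [-4.8 -4.1 14.3]
84.0 37 x [-5.7 -0.6 24.1] y [-48.9 -40.6  25.8] edge x [-2.7  9.6 22.6] face x [-5.5 -4.8 16.2]
92.0 36 x [-6.1  0.2 24.7] y [-49.2 -43.5  22.9] edge x [-5.1  1.1 25. ] face x [-6.1 -5.  17.1]
100.0 31 x [-6.  17.3 24.9] y [-49.3 -47.   16.9] edge x [-5.7  0.6 25.4] face x [-6.  -5.7 18.5]
108.0 26 x [-6.8 19.  28.2] y [-48.8 -47.3   2.6] edge x [-6.4 19.2 26.9] face x [-6.9 -6.6 11.3]
116.0 40 x [-7.2 -1.2 29.1] y [-49.6 -45.4 -37.9] edge x [-6.1 -0.7 26.3] face x [-5.6 -3.7 15.2]
124.0 13 x [-3.2 23.9 30.4] y [-49.4 -47.6 -40.5] edge x [ 7.9 25.3 30.4] face x None
132.0 39 x [ 9.  23.9 32. ] y [-48.7 -47.   48.3] edge x [ 8.7 21.4 30. ] face x [20.6 25.6 31. ]
140.0 1
148.0 0
156.0 0
164.0 0
172.0 3 x [3.  5.1 5.7] y [17.  17.3 18.2] edge x None face x [3.3 5.1 5.6]
```

View pics/l8.png

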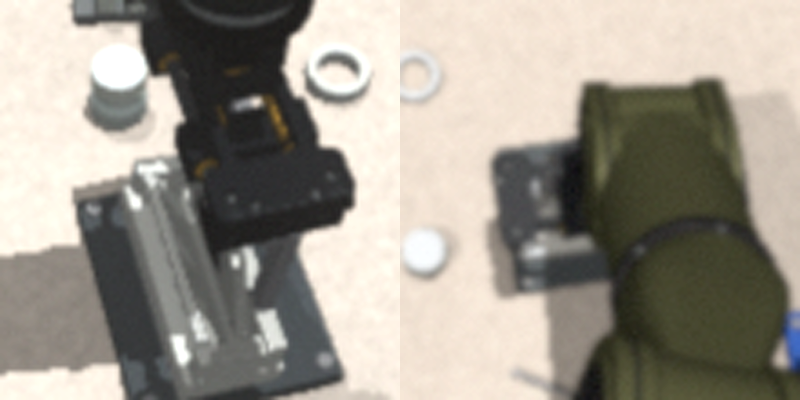

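Call:
{"fn": "carry_out", "kwargs": {
  "linear": [
    [0.004,0.0005,0],
    [0.008,0.001,0],
    [0.012,0.0015,0],
    [0.016,0.002,-0.0005],
    [0.0195,0.0025,-0.0005],
    [0.0235,0.0035,-0.001],
    [0.0265,0.004,-0.0015],
    [0.0265,0.004,-0.0015]
  ],
  "roll": [0,0,0,0,0,0,0,0]
}}

```text
clock: 10.43
tool_pos: [0.5421, -0.15, 0.1603]
eef_rot: [0.997, 0.079, 0.004, -0.003]
contact_force: [-1.1, -1.3, -0.6]
opening: 0.332
```

```bash
python3 look.py 9 0.52 -0.154 0.11 55; python3 pan.py 9 60 190 50 | cut -c1-200
```

```text
10.4333 [ 0.5421 -0.15    0.1603] [ 0.9969  0.0789  0.004  -0.0034] [-1.0553 -1.2805 -0.5682] [-0.1425  0.2678 -0.0194] 0.3324261678840825
side crop origin 222 180
top crop origin 237 125
60.0 158 x [-27.6 -22.3  15.8] y [-69.   -6.7  71.2] edge x [-26.1   4.7  19.1] face x [-25.6 -22.4   4.2]
68.0 69 x [ 3.4  5.  19.1] y [-49.  -10.3  49.4] edge x [ 5.6 11.6 20.2] face x [3.7 4.6 5.6]
76.0 62 x [ 4.6  6.1 20.6] y [-49.  -17.9  47.8] edge x [ 8.2 15.7 22.2] face x [4.8 5.6 6.8]
84.0 77 x [ 5.5  7.2 22.3] y [-48.7 -14.8  48.3] edge x [ 7.4 13.8 24.1] face x [5.7 7.  8.2]
92.0 74 x [ 7.   8.5 23.6] y [-49.1  -9.9  49.2] edge x [ 8.8 16.5 25.5] face x [7.2 8.4 9.4]
100.0 78 x [ 8.5 10.  23.8] y [-48.9 -12.4  48.8] edge x [ 9.5 16.9 24.4] face x [ 8.9  9.8 10.6]
108.0 70 x [ 9.9 11.  25.5] y [-49.9 -16.4  44.9] edge x [10.6 16.7 27. ] face x [10.1 10.9 11.5]
116.0 92 x [10.9 12.7 25.7] y [-49.  -16.6  48. ] edge x [12.2 20.6 27.5] face x [11.1 11.9 15.5]
124.0 36 x [10.9 13.7 30. ] y [-48.2 -13.   11.6] edge x [22.8 27.4 29.5] face x [11.1 12.3 15.8]
132.0 42 x [ 8.  13.5 29.6] y [-48.4 -11.8  50.5] edge x [10.7 23.1 26.8] face x [ 8.1 12.7 16.6]
140.0 30 x [ 9.4 13.5 17.9] y [-22.9  37.3  48.7] edge x None face x [ 9.9 13.5 15.4]
148.0 2
156.0 1
164.0 0
172.0 2
180.0 3 x [15.2 16.8 31. ] y [15.8 16.3 17.9] edge x None face x [15.4 16.8 28.9]
188.0 4 x [13.4 14.  14.1] y [21.9 24.7 28.8] edge x None face x [13.5 14.  14.1]
```

View pics/l9.png

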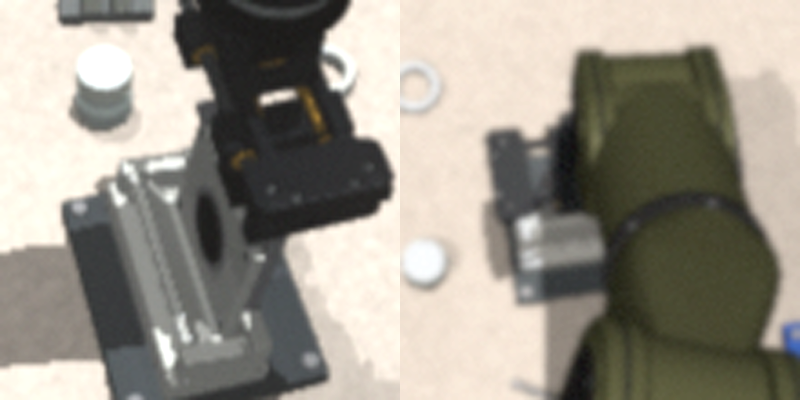

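Call:
{"fn": "carry_out", "kwargs": {
  "linear": [
    [0,0,-0.001],
    [0,0,-0.002],
    [0,0,-0.002]
  ],
  "roll": [0,0,0]
}}

```text
clock: 10.78
tool_pos: [0.5422, -0.1497, 0.159]
eef_rot: [0.997, 0.079, 0.005, -0.003]
contact_force: [0.1, 1.6, 2.5]
opening: 0.336
```

Call:
{"fn": "carry_out", "kwargs": {
  "linear": [
    [0,0,0],
    [0,0,0],
    [0,0,0],
    [0,0,0]
  ],
  "roll": [0,0,0,0],
  "gripper": 0.37
}}

```text
clock: 11.12
tool_pos: [0.5423, -0.1498, 0.159]
eef_rot: [0.997, 0.079, 0.005, -0.003]
contact_force: [0.2, -0.6, 1.9]
opening: 0.37
```

Call:
{"fn": "carry_out", "kwargs": {
  "linear": [
    [0,0,0.002],
    [0,0,0.004],
    [0,0,0.006],
    [0,0,0.006]
  ],
  "roll": [0,0,0,0]
}}

```text
clock: 11.45
tool_pos: [0.5426, -0.1499, 0.1654]
eef_rot: [0.997, 0.079, 0.005, -0.003]
contact_force: [-1.1, 0.1, 0.6]
opening: 0.37
```

```bash
python3 look.py a 0.52 -0.154 0.11 55; python3 pan.py a 60 160 50 | cut -c1-200
```

```text
11.45 [ 0.5426 -0.1499  0.1654] [ 0.9969  0.079   0.0052 -0.0033] [-1.0577  0.104   0.6264] [-0.0162 -0.0208 -0.0011] 0.3695078264940798
side crop origin 222 180
top crop origin 237 125
60.0 154 x [-28.3 -22.6  16.6] y [-67.9 -11.8  71. ] edge x [-28.9  -9.3  18.6] face x [-25.3 -22.3   4.5]
68.0 65 x [ 3.5  5.4 19. ] y [-48.6 -15.8  50.2] edge x [ 6.5 11.7 20. ] face x [3.9 5.  5.9]
76.0 67 x [ 4.4  6.4 20.4] y [-48.2 -13.   47.1] edge x [ 8.4 14.8 22.3] face x [4.8 6.  6.8]
84.0 73 x [ 5.8  7.5 21.8] y [-48.3 -19.1  48. ] edge x [ 8.3 15.1 24. ] face x [6.2 7.1 8.4]
92.0 83 x [ 6.9  8.8 23.5] y [-48.3 -11.9  50.1] edge x [11.  16.2 25.5] face x [7.3 8.4 9.6]
100.0 70 x [ 8.9 10.2 23.9] y [-48.6  -9.3  47.4] edge x [10.3 19.  25.7] face x [ 9.3  9.9 10.7]
108.0 76 x [10.  11.2 26.3] y [-49.   -9.6  48.9] edge x [10.9 18.4 26.7] face x [10.2 11.  11.8]
116.0 100 x [11.  13.5 25.3] y [-48.1 -14.9  46.7] edge x [13.7 21.7 29.2] face x [11.2 12.6 16.5]
124.0 33 x [11.9 13.  26.9] y [-48.1 -11.9  16. ] edge x [22.3 24.6 26.6] face x [12.  12.6 16.3]
132.0 62 x [ 8.4 14.4 30.5] y [-48.8 -24.6  49.3] edge x [10.2 18.  30.5] face x [ 8.5 13.6 17.8]
140.0 38 x [ 8.3 13.9 20.9] y [-48.3  -2.7  49.5] edge x [ 9.5 18.7 24. ] face x [ 9.2 13.4 15.3]
148.0 4 x [14.7 15.4 15.9] y [-24.3 -10.5  -8.9] edge x None face x [14.7 15.4 15.8]
156.0 2
```

View pics/la.png

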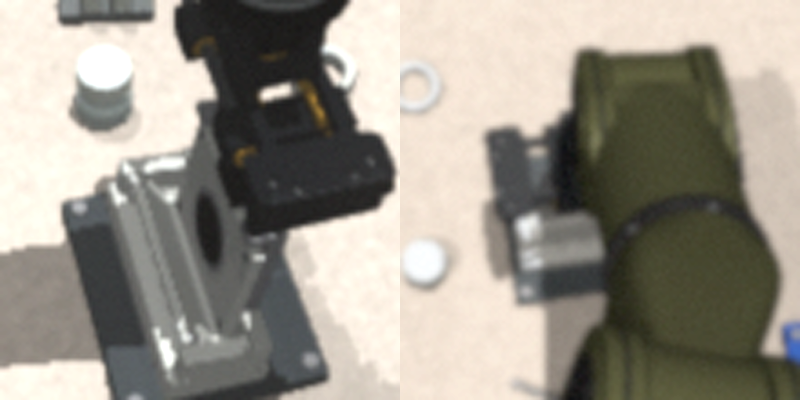

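Call:
{"fn": "carry_out", "kwargs": {
  "linear": [
    [0,0,0.002],
    [0,0,0.004],
    [0,0,0.008],
    [0,0,0.02],
    [0,0,0.045],
    [0,0,0.075],
    [0,0,0.11],
    [0,0,0.14]
  ],
  "roll": [0,0,0,0,0,0,0,0],
  "gripper": 0.6
}}

```text
clock: 12.22
tool_pos: [0.5424, -0.1498, 0.3074]
eef_rot: [0.997, 0.079, 0.005, -0.003]
contact_force: [0.5, 0.0, 0.1]
opening: 0.599
```

Call:
{"fn": "carry_out", "kwargs": {
  "linear": [
    [0,-0.03,0],
    [-0.01,-0.065,0],
    [-0.02,-0.1,0],
    [-0.03,-0.135,0],
    [-0.045,-0.17,0],
    [-0.06,-0.2,0],
    [-0.075,-0.23,0],
    [-0.075,-0.23,0]
  ],
  "roll": [0,0,0,0,0,0,0,0]
}}

```text
clock: 12.88
tool_pos: [0.4617, -0.3884, 0.3072]
eef_rot: [0.997, 0.073, 0.003, -0.001]
contact_force: [-0.6, -0.5, -0.4]
opening: 0.602
```

```bash
python3 look.py b 0.52 -0.154 0.09 45; python3 pan.py b 30 180 50 | cut -c1-200
python3 - <<'E'
from h import *
p=dict(np.load('side0.npz'));
for t in('0','b'):
    p=dict(np.load(f'top{t}.npz'));w=pts(p)[162:198,125:170].reshape(-1,3);w=w[(w[:,2]>.095)];print('narrow',w.mean(0),len(w))
E
```

```text
12.8833 [ 0.4617 -0.3884  0.3072] [ 0.9973  0.0729  0.0032 -0.0006] [-0.5924 -0.4751 -0.3873] [-0.0796  0.0594 -0.0498] 0.6017124036204273
side crop origin 232 195
top crop origin 247 136
30.0 0
38.0 0
46.0 0
54.0 0
62.0 0
70.0 0
78.0 0
86.0 0
94.0 0
102.0 0
110.0 0
118.0 0
126.0 0
134.0 0
142.0 0
150.0 0
158.0 0
166.0 0
174.0 0
narrow [0.52317714 0.29167109 0.12472995] 89
narrow [0.52312034 0.29145914 0.12575296] 87
```

View pics/lb.png

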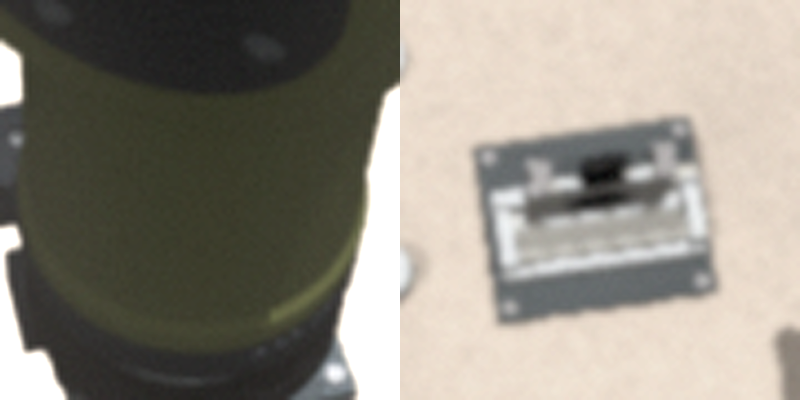

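Call:
{"fn": "carry_out", "kwargs": {
  "linear": [
    [-0.01,0.03,0.01],
    [-0.02,0.065,0.02],
    [-0.03,0.1,0.02],
    [-0.03,0.14,0.02],
    [-0.03,0.18,0.02],
    [-0.03,0.22,0.02],
    [-0.03,0.26,0.02],
    [-0.03,0.3,0.02]
  ],
  "roll": [0,0,0,0,0,0,0,0]
}}

```text
clock: 13.65
tool_pos: [0.4358, -0.0774, 0.3279]
eef_rot: [0.997, 0.079, 0.006, -0.004]
contact_force: [0.2, -0.8, -0.3]
opening: 0.598
```

Call:
{"fn": "carry_out", "kwargs": {
  "linear": [
    [0,0.04,0],
    [0,0.08,0],
    [0,0.12,0],
    [0,0.16,0],
    [0,0.16,0],
    [0,0.16,0]
  ],
  "roll": [0,0,0,0,0,0]
}}

```text
clock: 14.15
tool_pos: [0.435, 0.087, 0.3284]
eef_rot: [0.996, 0.084, 0.006, -0.004]
contact_force: [-0.1, -0.7, 0.5]
opening: 0.598
```

```bash
python3 look.py c 0.52 -0.154 0.09 45; python3 pan.py c 30 180 50 | cut -c1-200
python3 - <<'E'
from h import *
a=np.radians(8.9);R=np.array([[np.cos(a),-np.sin(a)],[np.sin(a),np.cos(a)]]);o=np.array([0.5205,-0.1538])
for n in('side','top'):
    p=dict(np.load(n+'c.npz'));w=pts(p).reshape(-1,3);f=np.c_[(w[:,:2]-o)@R,w[:,2]]*1000
    m=(abs(f[:,1])<20)&(abs(f[:,0])<45)&(f[:,2]>150)&(f[:,2]<180)
    print(n,'tab top z',np.percentile(f[m,2],[50,80,95]).round(1),'y',np.percentile(f[m,1],[2,50,98]).round(1))
E
```

```text
14.15 [0.435  0.087  0.3284] [ 0.9965  0.0836  0.0059 -0.0044] [-0.1102 -0.7026  0.4693] [-0.0527 -0.002   0.0125] 0.5981744562518468
side crop origin 232 195
top crop origin 247 136
30.0 558 x [-38.6 -27.3   3.8] y [-71.9  -3.6  67.9] edge x [-38.3 -27.9  12.3] face x [-37.5 -27.2  -0.2]
38.0 225 x [-37.6  -8.9  12.1] y [-72.4 -20.7  69.8] edge x [-34.4  -7.4  15.7] face x [-33.2  -9.1   1.6]
46.0 218 x [-31.   -6.9  15.2] y [-72.2 -10.8  70.1] edge x [-30.1   2.1  18.5] face x [-17.2 -13.8   2.4]
54.0 480 x [-29.1 -17.9  20.1] y [-71.9 -27.2  73.6] edge x [-29.   -4.6  20.6] face x [-26.7 -22.2   3.3]
62.0 84 x [-24.7   4.2  19. ] y [-49.7 -11.3  50.3] edge x [-23.2  12.6  21.5] face x [-23.6   3.7   4.9]
70.0 68 x [ 3.8  5.5 18.4] y [-49.1 -14.4  48.9] edge x [ 7.3 14.5 21.4] face x [4.3 5.3 6.3]
78.0 68 x [ 5.2  6.7 20.2] y [-49.  -15.1  47.5] edge x [ 7.8 15.4 22.9] face x [5.3 6.3 7.1]
86.0 73 x [ 5.9  7.8 23.1] y [-48.4 -12.2  49.1] edge x [ 8.4 17.2 24. ] face x [6.4 7.6 8.3]
94.0 78 x [ 7.3  9.2 22. ] y [-49.   -8.8  50.8] edge x [ 9.7 16.7 25. ] face x [7.8 9.  9.9]
102.0 7
[... 248 characters left out ...]
15.1 22.5 30.5] face x [11.7 14.4 19.4]
126.0 47 x [11.7 16.1 28.3] y [-47.7 -12.4  38.1] edge x [22.1 24.9 29.7] face x [12.1 13.4 23.6]
134.0 187 x [ 8.5 18.4 31.3] y [-48.3 -12.5  49.6] edge x [ 8.6 15.8 30.2] face x [ 9.9 17.7 29.5]
142.0 40 x [10.5 15.  23.1] y [-43.8  -7.9  46.4] edge x None face x [12.3 15.  21.4]
150.0 29 x [15.4 16.5 23.4] y [-13.7  -3.2  14.8] edge x None face x [15.6 16.5 20.7]
158.0 73 x [16.4 21.6 26.9] y [-13.9  -0.1  16.2] edge x None face x [16.9 21.6 25.9]
166.0 7 x [17.4 18.3 23.3] y [-11.7  -3.   13. ] edge x None face x [17.6 18.3 21.2]
174.0 0
side tab top z [163.2 164.8 166.1] y [-13.8  -1.9  15.4]
top tab top z [162.3 164.4 166.5] y [-14.2  -0.1  15. ]
```

View pics/lc.png

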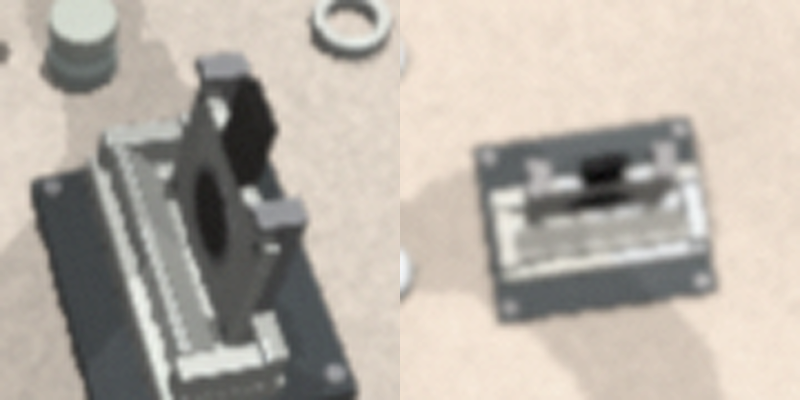

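```bash
python3 -c "
from plant import finish_job
print(finish_job())"
```

```text
the job is handed in; nothing more can be done
None
```

The wide panel is standing in the fixture under the two lugs, and I handed the job in at about 14 s. No verdict was reported.

**How it went:** I gripped the tab across its 30 mm width so the panel could pivot between the pads, then lifted it straight out of its stand. Lowering it against the slot's sloped front wall tipped its top about 21° forward. I set the lower edge on the slot floor (8.6 N upward on the wrist), then swung it back against the posts with the edge raised about 1.5 mm off the floor. I lowered it again, let go and moved the arm clear.

**Last checks:**
- **Seating:** The front face leaned about 9° by camera, against 8° nominal. The tab top was at about 163–164 mm, where about 164 mm is expected with the edge on the floor.
- **Position:** The panel was centred along the slot to within about 1 mm, with its tab between the lugs.
- **Narrow panel:** It had not moved, to within 0.3 mm (measured before the arm's last move).
- **Forces:** The highest reading I saw at the end of a move was about 11 N.
- **Disagreements:** The two cameras differed by about 1–2 mm. The arm also ended its moves a few millimetres off target, and I corrected for that as I went.

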